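# Show a tested control board to the inspection camera

## Task

The control board in the test fixture has been tested: raise the hold-down head fully by its handle, then take the board out without pressing it up against the head and hold its underside up to the tilted inspection camera, centred and square, 100 mm in front of the lens, connector end on the robot's side and long edges in line with the camera. Finish while still holding it there, steady in the air, with the head left up, the camera as it is set and the other things on the bench where they lie.

Things in the scene. Friction and masses are not known exactly. Their poses are not given: they have to be found in the camera images.
- fixture: Test fixture, fixed to the bench, on the left or the right. Origin on the bench under the middle of the seated board; x along it, away from the robot's side, z up. Dark base plate 250 (x -105 to 145) x 190 x 20 mm. Two steel columns 20 mm thick at x = 52, y = +/-80 mm, up to z = 155 mm. A display and a button box up to 105 mm high stand on the base behind x = 85 mm.
- head (a joint): Height of the hold-down head, m: 0 down on the board, 0.042 fully up at its stop. A grey plate 40 (x 32 to 72 mm in the fixture frame) x 200 x 15 mm that slides straight up and down on the two columns; four rubber-tipped pusher rods reach 30 mm below it, their tips 1 mm above the board when down. Takes about 12 N to raise and stays by friction where it is left.
- handle (a point): Middle of the bar of the black bow handle on top of the head: round bar 12 mm thick, 80 mm long along the fixture's y, its centre 40 mm above the plate's top (138 mm above the bench when down). Axes as the fixture's.
- board: Green control board 160 x 110 x 2 mm, 0.2 to 0.3 kg, seated in the fixture. Origin in the middle of its underside; x along its length away from the connector block, y across, z up out of its component side. Parts on it stand up to 14 mm high, nothing over 2 mm within 35 mm behind the connector block. It balances some 35 mm from its middle towards the block.
- nest (a point): Middle of the fixture's nest, where the middle of the board's underside sits, 50 mm above the bench, on four posts; axes as the fixture's. The seated board lies parallel to the fixture, connector block at -x, between guide blocks all round that rise 8 mm above this point (1.5 mm play): lift it at least 10 mm, then draw it towards -x, 60 mm or more, out from under the head.
- underside (a point): Middle of the board's underside; same point and axes as the board's own.
- connector (a point): Middle of the top of the black connector block that stands on the board's -x end, the place to hold the board: block 26 (board x) x 80 (y) x 30 mm high above the board. This point is at (-73, 0, 32) mm in the board's frame, the top face 32 mm above the board's underside.
- stand: Inspection camera's stand, fixed to the bench on the other side from the fixture: dark base plate 150 (x 0 to 150) x 90 x 12 mm with a yoke. Origin on the bench at the middle of the plate's short end nearest the robot; x along the plate away from the robot's side, z up. The camera turns in the yoke about a level axis along y through (90, 0, 76) mm.
- camera (a joint): Tilt of the camera in its yoke, rad: 0 looks straight up, more leans its view back towards the robot's side (-x of the stand). Held by friction; leave it as set.
- lens (a point): Middle of the front of the camera's ring light (black, 68 mm across, white face), 58 mm from the tilt axis. z is the line of sight, out of the lens; y as the stand's y; x is up the picture, away from the robot. When the board is shown rightly the board's axes are parallel to these and the middle of its underside is at (0, 0, 100) mm in this frame.
- nut: Black knurled nut, 24 mm across, 18 mm high, lying on the fixture's base plate near a front corner. Leave it.
- lens_cap: Black lens cap, 34 mm across, 11 mm high, lying on the front part of the camera's base plate. Leave it.
- driver: Screwdriver, 170 mm long, lying on the bench between fixture and camera. Leave it.
- spool: White spool of wire, 56 mm across, 44 mm high, upright in front of the screwdriver. Leave it.
- plug: Blue cable plug, 45 x 32 x 26 mm, on the right of the bench. Leave it.
- meter: Grey hand multimeter, 160 x 78 x 40 mm, flat on the left of the bench. Leave it.
- cleaner: Clear bottle of cleaner, 60 mm across, 150 mm high, at the back. Leave it.
Mind the look-alikes: they are no part of the job. What is meant by the board is not brown, and is the smaller of those in its own colour.

How it is judged:
On the way, in this order (a step that is already met when the one before it is completed fails the run):
1. the head is fully raised (at least 35 of its 42 mm) with the board still in its nest (value of joint head above 0.035 m and distance of board from where it was at the start of the episode below 0.01 m), for 0.2 s.
2. the board is held by the gripper, in the air and clear of the fixture (contact force between board and the fingers above 1 N and contact force between board and fixture below 0.05 N and height (world z) of board above 0.1 m), for 0.2 s.
At the end, for the whole second after the job is handed in: Board held still in the gripper, touching nothing else; middle of its underside within 15 mm of the point 100 mm out from the lens, underside square to it within 0.15 rad, connector end to the robot side, long edges in line within 0.2 rad; head still up (35 mm or more) (x of underside in the frame of lens between -0.015 and 0.015 m and y of underside in the frame of lens between -0.015 and 0.015 m and z of underside in the frame of lens between 0.085 and 0.115 m and angle between the z axis of underside and the z axis of lens, either way round below 0.15 rad and angle between the x axis of underside and the x axis of lens, either way round below 0.2 rad and angle between underside's own z axis and vertical below 1 rad and x of connector in the frame of lens below -0.04 m and contact force between board and the fingers above 1 N and contact force between board and fixture below 0.05 N and contact force between board and stand below 0.05 N and height (world z) of board above 0.15 m and linear speed of board below 0.02 m/s and angular speed of board below 0.1 rad/s and value of joint head above 0.035 m); the arm keeps its last pose, push and grip.
It fails at once if the board is pressed up against the head (more than 8 N) (contact force between board and head above 8 N).
It fails at once if the camera is knocked from its setting (lens moved more than 5 mm) (distance of lens from where it was at the start of the episode above 0.005 m).
It fails at once if another thing on the bench is shifted more than 20 mm (distance of any of nut, lens_cap, driver, spool, plug, meter, cleaner from where it was at the start of the episode above 0.02 m).
It also fails if it takes over 48 s, if anything falls off the work surface, if the arm or the gripper's body presses on something with over 40 N, if the wrist force passes 120 N, or if a joint passes its speed limit or range.

## Robot

A 6-joint arm with a two-finger parallel gripper is mounted at the origin on the work surface. World frame = base frame: x ahead of the robot, y to its left, z up, the work surface at z = 0. Lengths are in m, angles in rad, forces in N, time in s.
With the tool pointing down it reaches from about 0.4 to 0.825 m from the base axis. Payload 7 kg.
Tool frame: the origin (TCP) lies where the fingers leave the gripper's body, on its centre line; the fingertips stand manip.tip_reach ahead of it and the grasp point (between the pads) lies 47 mm ahead of it (manip.tip_reach is the distance from the TCP to the fingertips, in m); z points along the fingers, y is the direction in which the jaws open and shut (so a half turn about z gives the same grasp; the last joint's range is limited). The gripper opens to 88 mm and grips with 3 to 60 N. Pads are 19 mm wide; open, the fingers measure 130 mm over their backs; the gripper's body (78 mm by 193 mm) begins 47 mm behind the grasp point.
Start: joints at [-0.819, 0.359, 0.012, 0, -1.224, -0.288], TCP at [0.302, -0.604, 0.292] pointing down, gripper open.
Joint ranges: [-3.07, 3.07], [-1.43, 2.12], [-1.02, 1.25], [-3.03, 1.67], [-3.05, -0], [-3.03, 3.03]. Speed limits (rad/s): [2.39, 2.39, 3.01, 3.14, 3.14, 3.14].

## Interface

Orientations are given as a rotation vector (axis times angle).
In Python, from station import manip gives the robot as it stands.
- The arm moves only by the tool servo_tool, never from a script. Its argument "motion" is a list of rows, each a list of 7 numbers: the shift along the world's x, y, z in units of 40 mm (1.0 is 40 mm), then the turn, a rotation vector about the world's x, y, z in units of 6 degrees (1.0 is 6 degrees), then the closure in counts, from 0 (fully open) to 255 (shut). In form: [[x, y, z, ax, ay, az, grip], ...]. A call has exactly 10 rows; each row shifts and turns the pose as measured when the row begins; what a row does not reach is not made up. A row lasts 1/10 s, in which the tool goes at most 50 mm and 8.59 degrees, less where a joint would pass 70% of its speed; a pose out of reach is approached as far as the arm can. A call is refused whole if a number of a shift passes 1 or a number of a turn 1, either way. A call with a gripper value outside its range is refused whole. The fingers move at their own pace and stop on an object; "squeeze" is the grip in N (left out, the last holds). Time passes only in rows, so rows that do not move let the fingers close, or fill a call up. It gives the time, the measured TCP pose, the force and the opening at its end, in the units of the state.
- manip.sense(): the state, without advancing time (a new reading comes with each control period).
- manip.camera(name): name is "scene" or "top" or "wrist"; returns a dict with "frame" (384x512x3 uint8, blue, green, red), "K" (3x3 intrinsics, pixels), "position" and "rotation" of the camera in the world. Camera axes: x right, y up, looking along -z (the intrinsics and any distortion apply to the point x, -y, -z); pixel columns grow to the right and rows downward; lengths in m; the calibration is good to about 2 mm. A picture is of the moment at which its call begins. There is no depth.
- manip.job_done(): hands the job in, once; it reports no verdict.
The state is a dict: "t": time; "joint_pos": joint angles; "joint_velocities": joint speeds; "joint_efforts": joint torques, N m; "tool_pos": TCP position; "orientation": TCP orientation; "wrist_force": force on the tool from outside, world axes, zero at the start; "wrist_torque": the same for the moment, N m; "opening": finger opening in m.
Only numpy, scipy, OpenCV 4.12 (cv2) and the standard library are available. Lean on these libraries where they do the work, as an engineer would, in place of code of your own. Each camera call takes 0.05 s, during which the arm holds its last target. There are 200 camera calls.

## Working session

There is one attempt and no reset: what is moved stays moved. The work goes in short steps, Python scripts to look and compute and a tool call to move; the robot and the scene stay as the last step left them, time stands still between calls to the robot, and variables do not carry over. Pictures are saved under pics/ and viewed, about 8 in all and at most 12, crops included, and the job is handed in when it is done.

Besides the shell and the picture viewer there is one more tool, called after ">>>" as name([rows], argument=value, ...), one row to a line, values as JSON. servo_tool: Moves the arm, as the interface text tells. Its arguments: {"type":"object","properties":{"motion":{"type":"array","items":{"type":"array","items":{"type":"number"}}},"squeeze":{"type":"number"}},"required":["motion"]}

```bash
ls; mkdir -p pics
cat > look.py <<'E'
import numpy as np, cv2, pickle
from station import manip
def snap(n,tag):
    c=manip.camera(n); cv2.imwrite(f'pics/{tag}.png',c['frame']); pickle.dump(c,open(f'pics/{tag}.pkl','wb')); return c
def load(tag): return pickle.load(open(f'pics/{tag}.pkl','rb'))
def proj(c,P):
    P=np.atleast_2d(P); R=np.array(c['rotation']); 
    if R.shape!=(3,3):
        from scipy.spatial.transform import Rotation as Ro; R=Ro.from_rotvec(R).as_matrix()
    q=(P-np.array(c['position']))@R; q=q*[1,-1,-1]; u=q@np.array(c['K']).T; return u[:,:2]/u[:,2:]
def ray(c,px):
    R=np.array(c['rotation'])
    if R.shape!=(3,3):
        from scipy.spatial.transform import Rotation as Ro; R=Ro.from_rotvec(R).as_matrix()
    px=np.atleast_2d(px).astype(float); d=np.c_[px,np.ones(len(px))]@np.linalg.inv(np.array(c['K'])).T
    return np.array(c['position']),(d*[1,-1,-1])@R.T
def onz(c,px,z):
    o,d=ray(c,px); return o+d*((z-o[2])/d[:,2])[:,None]
def tri(c1,p1,c2,p2):
    o1,d1=ray(c1,p1);o2,d2=ray(c2,p2);out=[]
    for a,b in zip(d1,d2):
        s=np.linalg.lstsq(np.c_[a,-b],o2-o1,rcond=None)[0]; A=o1+a*s[0];B=o2+b*s[1]; out.append(np.r_[(A+B)/2,np.linalg.norm(A-B)])
    return np.array(out)
E
python3 - <<'E'
from look import *
a=snap('scene','s0');b=snap('top','t0')
for c in(a,b): print({k:v for k,v in c.items() if k!='frame'})
cv2.imwrite('pics/s0b.png',cv2.resize(a['frame'],(800,600)));cv2.imwrite('pics/t0b.png',cv2.resize(b['frame'],(800,600)))
print(manip.sense(),manip.tip_reach)
E
```

```text
pics
{'K': array([[360.2051322 ,   0.        , 264.98085073],
       [  0.        , 360.2051322 , 187.82315557],
       [  0.        ,   0.        ,   1.        ]]), 'position': array([0.9594109 , 0.74095913, 0.93036223]), 'rotation': array([0.28288131, 1.00793424, 2.39456544])}
{'K': array([[463.45453403,   0.        , 264.22810025],
       [  0.        , 463.45453403, 193.20853402],
       [  0.        ,   0.        ,   1.        ]]), 'position': array([0.24223225, 0.04392123, 1.36189749]), 'rotation': array([ 0.16647159, -0.17208358, -1.61358134])}
{'t': 0.1, 'joint_pos': array([-8.18873199e-01,  3.59316365e-01,  1.11504347e-02, -3.12761744e-04,
       -1.22411604e+00, -2.88093629e-01]), 'joint_velocities': array([-0.00201752, -0.00116164,  0.00236443,  0.00161207, -0.00146078,
        0.00118244]), 'joint_efforts': array([-1.54279973e-03, -5.84164238e+01,  2.93752491e+01,  7.01572761e+00,
        1.01433191e-02, -7.33658680e-05]), 'tool_pos': array([ 0.30180325, -0.6033839 ,  0.29131482]), 'orientation': array([ 7.21794186e-01, -3.05705380e+00, -2.25435641e-03]), 'wrist_force': array([-0.15700881,  0.55695877, -0.04492872]), 'wrist_torque': array([-0.00142927, -0.01189313,  0.02855905]), 'opening': 0.08756557634770025} 0.0656
```

View pics/s0b.png

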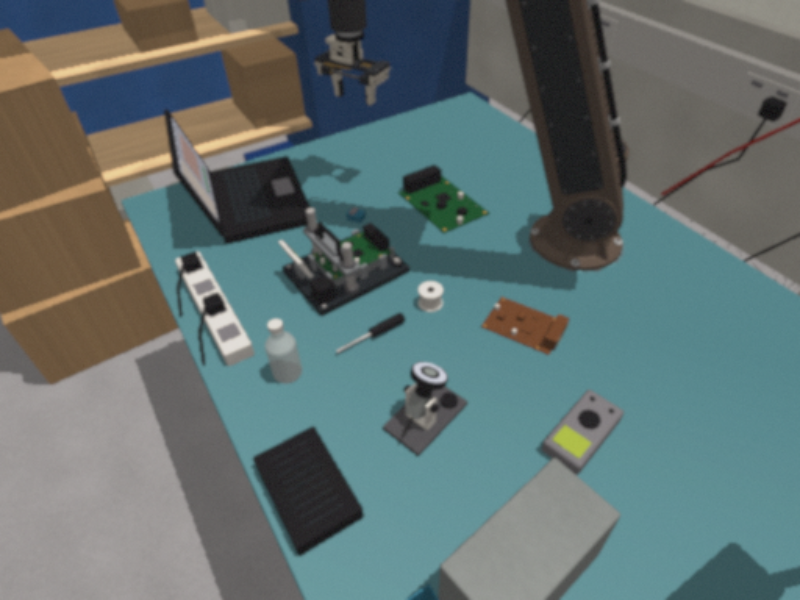

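View pics/t0b.png

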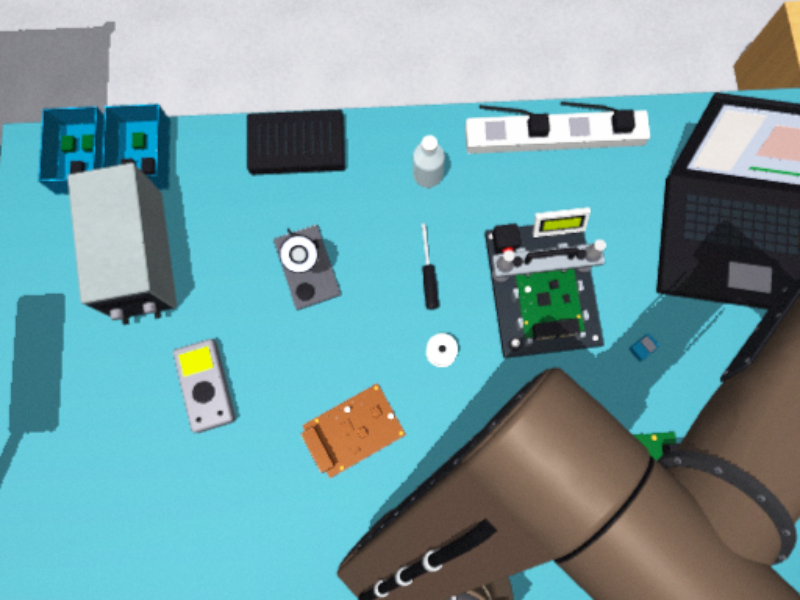

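Top view (800x600): fixture base with front corners (505,357) and (603,345), columns' tops at (507,261) and (596,250), board green at (548,303). Stand plate runs (276,238)–(339,294), ring at (299,254). I'll enlarge both for exact corners.

Run:
```python
from look import *
a=load('s0')['frame'];b=load('t0')['frame']
f=lambda im,x,y,w,h:cv2.resize(im[y:y+h,x:x+w],(400,300),interpolation=cv2.INTER_CUBIC)
m=np.vstack([np.hstack([f(b,300,130,100,75*1+25)[:, :],f(b,165,135,80,60)]),np.hstack([f(a,170,125,100,75),f(a,235,225,80,60)])])
m[:300,:400]=cv2.resize(b[130:230,300:400],(400,300),interpolation=cv2.INTER_CUBIC)
cv2.imwrite('pics/m0.png',m)
for tag,box in(('t0',(170,130,60,70)),('s0',(240,220,70,50))):
    im=load(tag)['frame'];x,y,w,h=box;r=im[y:y+h,x:x+w]
    hsv=cv2.cvtColor(r,cv2.COLOR_BGR2HSV);k=((hsv[...,2]>190)&(hsv[...,1]<60)).astype(np.uint8)
    for c in cv2.findContours(k,cv2.RETR_EXTERNAL,cv2.CHAIN_APPROX_NONE)[0]:
        if len(c)>15: e=cv2.fitEllipse(c);print(tag,np.add(e[0],(x,y)),e[1],e[2])
```

```text
t0 [190.69705963 162.22973251] (21.909873962402344, 22.321088790893555) 110.84072875976562
s0 [274.73412704 237.73665047] (9.597320556640625, 19.494028091430664) 110.77696228027344
```

View pics/m0.png

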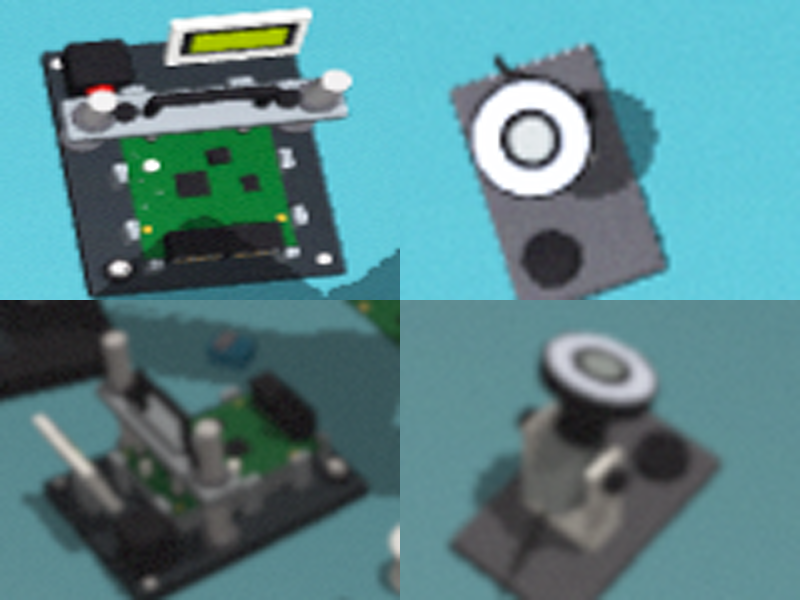

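Run:
```python
from look import *
t=load('t0');s=load('s0');n=np.linalg.norm
B=onz(t,[(310.5,147.3),(322.5,229),(386.5,220.7)],.02)[:,:2];print('base',B,n(B[0]-B[1]),n(B[1]-B[2]))
C=onz(t,[(325.5,163.3),(384.2,156.7)],.155)[:,:2];print('cols',C,n(C[0]-C[1]))
yv=(B[1]-B[2])+(C[0]-C[1]);xv=B[0]-B[1];
print('yaw',np.degrees([np.arctan2(-(B[1]-B[2])[0],(B[1]-B[2])[1]),np.arctan2(-(C[0]-C[1])[0],(C[0]-C[1])[1]),np.arctan2(xv[1],xv[0])]))
a=np.radians(np.mean(np.degrees([np.arctan2(-(C[0]-C[1])[0],(C[0]-C[1])[1]),np.arctan2(xv[1],xv[0])])));X=np.array([np.cos(a),np.sin(a)])
print('orig',(B[1]+B[2])/2+.105*X, C.mean(0)-.052*X)
S=onz(t,[(175.6,153.4),(204,144),(218,189),(189.4,196.5)],.012)[:,:2];print('stand',S,n(S[0]-S[1]),n(S[1]-S[2]),n(S[2]-S[3]),n(S[3]-S[0]))
x=(S[0]+S[1]-S[2]-S[3]);ya=np.arctan2(x[1],x[0]);print('yaw',np.degrees(ya), 'ctr',S.mean(0))
L=tri(t,[(190.7,162.23)],s,[(274.73,237.74)])[0];print('lens',L)
Xs=np.array([np.cos(ya),np.sin(ya)]);Ax=S.mean(0)+.015*Xs;d=L[:2]-Ax
print('rel',d@Xs,d@[-Xs[1],Xs[0]],L[2]-.076,n([d@Xs,L[2]-.076]),'tilt',np.arctan2(-d@Xs,L[2]-.076))
```

```text
base [[ 0.6689462  -0.11509992]
 [ 0.41880482 -0.13244566]
 [ 0.43388689 -0.32116885]] 0.2507420675813012 0.18932488428720068
cols [[ 0.57887459 -0.13638765]
 [ 0.5894601  -0.29667777]] 0.1606392765641451
yaw [4.56916055 3.77830853 3.96675447]
orig [ 0.53110612 -0.21971587] [ 0.53228608 -0.22004463]
stand [[0.67261307 0.29463947]
 [0.69822779 0.20777907]
 [0.55529694 0.16906751]
 [0.53664382 0.25476624]] 0.09055850941726841 0.14808043394853365 0.08770525462631418 0.14169513426771535
yaw 15.73607519932821 ctr [0.6156954  0.23156307]
lens [0.6088017  0.2312803  0.12718906 0.0013264 ]
rel -0.0217120241571737 0.0015974373306095033 0.051189064404953535 0.05560334798963256 tilt 0.40115349099749004
```

Estimates are consistent with the given sizes: fixture origin (0.532, -0.220), yaw 4°; lens (0.609, 0.231, 0.127), stand yaw about 15.5°, tilt 0.40. Setting out to above the handle.

>>> servo_tool([
  [0.5,0.9,0.2,0,0,1,0],
  [0.5,0.9,0.2,0,0,1,0],
  [0.6,0.9,0.1,0,0,1,0],
  [0.6,0.9,0,0,0,1,0],
  [0.7,0.9,0,0,0,1,0],
  [0.7,0.9,0,0,0,1,0],
  [0.7,0.9,0,0,0,1,0],
  [0.7,0.9,0,0,0,1,0],
  [0.7,0.9,0,0,0,1,0],
  [0.7,0.8,0,0,0,1,0],
], squeeze=30)

```text
t: 1.1
tool_pos: [0.5596, -0.2356, 0.3072]
orientation: [2.184, -2.248, -0.009]
wrist_force: [1.4, -0.3, 1.1]
opening: 0.0877
```

>>> servo_tool([
  [0.4,0.3,-0.2,0,0,0.5,0],
  [0.2,0.2,-0.2,0,0,0.4,0],
  [0,0,0,0,0,0,0],
  [0,0,0,0,0,0,0],
  [0,0,0,0,0,0,0],
  [0,0,0,0,0,0,0],
  [0,0,0,0,0,0,0],
  [0,0,0,0,0,0,0],
  [0,0,0,0,0,0,0],
  [0,0,0,0,0,0,0],
])

```text
t: 2.1
tool_pos: [0.5842, -0.2138, 0.29]
orientation: [2.293, -2.136, -0.011]
wrist_force: [1.0, 0.3, 0.1]
opening: 0.0874
```

Run:
```python
from look import *
w=snap('wrist','w1');s=manip.sense();print(s['tool_pos'],s['orientation'],s['joint_pos'])
im=cv2.resize(w['frame'],(800,600))
a=np.radians(4);X=np.array([np.cos(a),np.sin(a),0]);Y=np.array([-X[1],X[0],0]);O=np.array([.5317,-.22,0])
F=lambda x,y,z:O+x*X+y*Y+[0,0,z]
P=[F(.052,.04,.138),F(.052,-.04,.138),F(-.073,0,.082),F(-.086,.04,.082),F(-.086,-.04,.082),F(-.06,.04,.082),F(-.06,-.04,.082),F(-.105,.095,.02),F(-.105,-.095,.02)]
for p in proj(w,P)*1.5625: cv2.circle(im,tuple(int(v) for v in p),4,(0,0,255),1)
cv2.imwrite('pics/w1b.png',im)
```

```text
[ 0.58418412 -0.2137422   0.28999861] [ 2.2932884  -2.1356468  -0.01077814] [-0.0365524   0.27860008 -0.10860521  0.0015527  -1.19393679  0.10713063]
```

View pics/w1b.png

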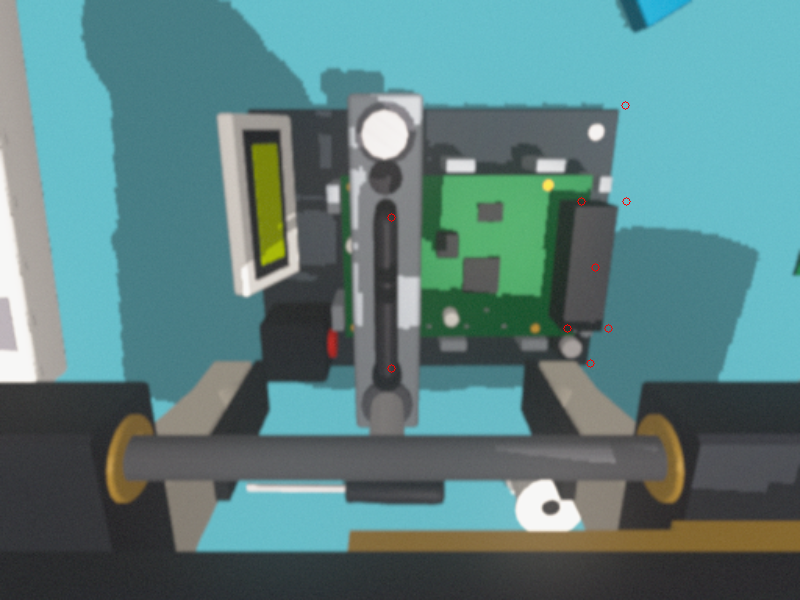

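The wrist view shows the handle bar vertical at column about 386 (predicted 391) and the connector about 6 px left of the prediction. So the fixture sits about 3 mm further +x and the yaw agrees. Descending onto the handle.

>>> servo_tool([
  [0.05,-0.05,-0.7,0,0,0,0],
  [0.02,0,-0.7,0,0,0,0],
  [0,0,-0.7,0,0,0,0],
  [0,0,-0.5,0,0,0,0],
  [0,0,0,0,0,0,255],
  [0,0,0,0,0,0,255],
  [0,0,0,0,0,0,255],
  [0,0,0,0,0,0,255],
  [0,0,0,0,0,0,255],
  [0,0,0,0,0,0,255],
], squeeze=30)

```text
t: 3.15
tool_pos: [0.5898, -0.2162, 0.1893]
orientation: [2.299, -2.138, 0.003]
wrist_force: [-0.5, -0.3, -0.5]
opening: 0.0452
```

>>> servo_tool([
  [-0.02,0,-0.05,0,0,0,255],
  [0,0,0,0,0,0,255],
  [0,0,0,0,0,0,255],
  [0,0,0,0,0,0,255],
  [0,0,0,0,0,0,255],
  [0,0,0,0,0,0,255],
  [0,0,0,0,0,0,255],
  [0,0,0,0,0,0,255],
  [0,0,0.15,0,0,0,255],
  [0,0,0.15,0,0,0,255],
])

```text
t: 4.15
tool_pos: [0.5877, -0.2163, 0.197]
orientation: [2.296, -2.138, -0.002]
wrist_force: [3.8, -4.5, -12.4]
opening: 0.0112
```

>>> servo_tool([
  [0,0,0.2,0,0,0,255],
  [0,0,0.2,0,0,0,255],
  [0,0,0.2,0,0,0,255],
  [0,0,0.2,0,0,0,255],
  [0,0,0.15,0,0,0,255],
  [0,0,0.1,0,0,0,255],
  [0,0,0.1,0,0,0,255],
  [0,0,0.1,0,0,0,255],
  [0,0,0,0,0,0,255],
  [0,0,0,0,0,0,255],
])

```text
t: 5.15
tool_pos: [0.5883, -0.2166, 0.2283]
orientation: [2.286, -2.143, -0.023]
wrist_force: [-0.4, -0.3, -2.6]
opening: 0.0113
```

>>> servo_tool([
  [0,0,0.1,0,0,0,255],
  [0,0,0.1,0,0,0,255],
  [0,0,0.1,0,0,0,255],
  [0,0,0.1,0,0,0,255],
  [0,0,0,0,0,0,255],
  [0,0,0,0,0,0,130],
  [0,0,0,0,0,0,130],
  [0,0,0,0,0,0,130],
  [0,0,0,0,0,0,130],
  [0,0,0,0,0,0,130],
])

```text
t: 6.15
tool_pos: [0.5893, -0.2165, 0.2335]
orientation: [2.284, -2.148, -0.029]
wrist_force: [0.2, 0.7, -0.5]
opening: 0.0416
```

Run:
```python
from look import *
t=snap('top','t1');s=snap('scene','s1');z=manip.sense();print(z['tool_pos'],z['opening'])
m=np.hstack([cv2.resize(s['frame'][95:215,160:280],(400,400),interpolation=cv2.INTER_CUBIC),cv2.resize(load('s0')['frame'][95:215,160:280],(400,400),interpolation=cv2.INTER_CUBIC)])
cv2.imwrite('pics/m1.png',m)
```

```text
[ 0.58931447 -0.21651627  0.23330753] 0.04268668074573443
```

View pics/m1.png

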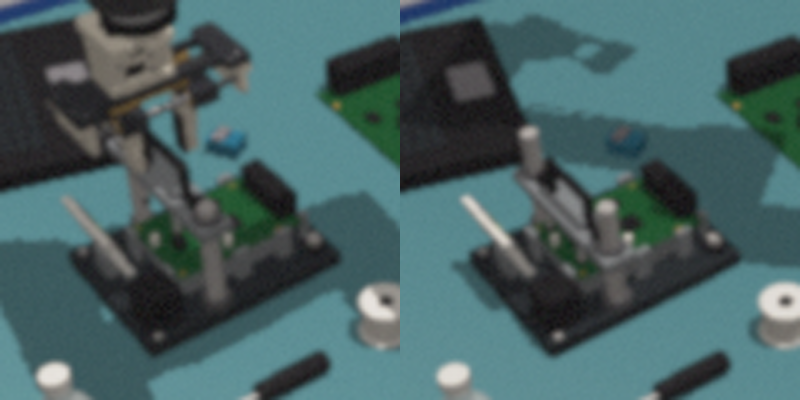

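Head plate is now just below the column tops. Up and over to the connector.

>>> servo_tool([
  [0,0,0.8,0,0,0,110],
  [0,0,0.7,0,0,0,110],
  [-0.5,0,0.2,0,0,0,110],
  [-0.8,-0.05,0,0,0,0,110],
  [-0.8,-0.05,0,0,0,0,110],
  [-0.7,-0.05,0,0,0,0,110],
  [-0.3,-0.05,0,0,0,0,110],
  [0,0,0,0,0,0,110],
  [0,0,0,0,0,0,110],
  [0,0,0,0,0,0,110],
])

```text
t: 7.25
tool_pos: [0.462, -0.2245, 0.3038]
orientation: [2.284, -2.148, -0.027]
wrist_force: [0.4, 0.0, -0.5]
opening: 0.0502
```

```bash
cat > ori.py <<'E'
from look import *
from scipy.spatial.transform import Rotation as Ro
def goal(yaw,tilt=0):  # board yaw(deg), tilt back toward robot
    a=np.radians(yaw);X=np.array([np.cos(a),np.sin(a),0]);U=np.array([0,0,1.])
    z=-(-np.sin(tilt)*X+np.cos(tilt)*U); y=-(np.cos(tilt)*X+np.sin(tilt)*U); x=np.cross(y,z)
    return Ro.from_matrix(np.c_[x,y,z])
def turn(G,s): return (G*Ro.from_rotvec(s['orientation']).inv()).as_rotvec(degrees=True)/6
E
python3 - <<'E'
from ori import *
w=snap('wrist','w2');s=manip.sense();print(s['tool_pos'],s['opening'],'turn',turn(goal(4),s))
im=cv2.resize(w['frame'],(800,600))
a=np.radians(4);X=np.array([np.cos(a),np.sin(a),0]);Y=np.array([-X[1],X[0],0]);O=np.array([.5347,-.22,0])
F=lambda x,y,z:O+x*X+y*Y+[0,0,z]
P=[F(-.073,0,.082),F(-.086,.04,.082),F(-.086,-.04,.082),F(-.06,.04,.082),F(-.06,-.04,.082)]
q=proj(w,P)*1.5625;print(q)
for p in q: cv2.circle(im,tuple(int(v) for v in p),4,(0,0,255),1)
cv2.imwrite('pics/w2b.png',im)
E
```

```text
[ 0.46216127 -0.22448925  0.3036862 ] 0.04992068191626642 turn [-0.06990228 -0.16203842  0.07704143]
[[387.71406461 261.84513125]
 [408.20920232 320.39731548]
 [408.24077509 197.99958771]
 [368.71652946 320.93438273]
 [365.52417979 198.45125494]]
```

View pics/w2b.png

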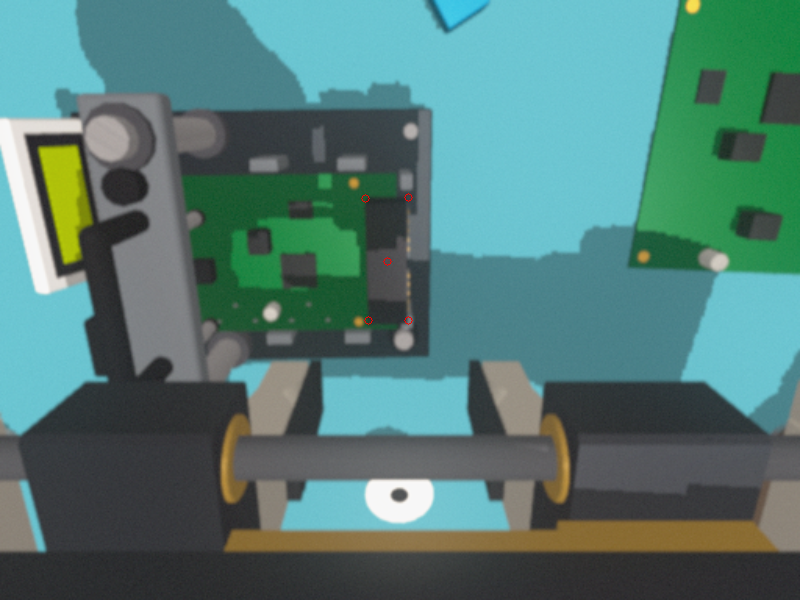

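The connector block matches the predicted corners within about 2 px. Descending on it.

>>> servo_tool([
  [0,0,-0.5,-0.07,-0.16,0.08,110],
  [0,0,-0.8,0,0,0,110],
  [0,0,-0.8,0,0,0,110],
  [0,0,-0.8,0,0,0,110],
  [0,0,-0.6,0,0,0,110],
  [0,0,-0.4,0,0,0,110],
  [0,0,-0.3,0,0,0,110],
  [0,0,0,0,0,0,110],
  [0,0,0,0,0,0,110],
  [0,0,0,0,0,0,110],
])

```text
t: 8.3
tool_pos: [0.4694, -0.224, 0.1275]
orientation: [2.3, -2.136, 0.0]
wrist_force: [0.2, -0.1, -0.1]
opening: 0.05
```

>>> servo_tool([
  [-0.18,-0.02,0,0,0,0,110],
  [0,0,-0.13,0,0,0,110],
  [0,0,0,0,0,0,255],
  [0,0,0,0,0,0,255],
  [0,0,0,0,0,0,255],
  [0,0,0,0,0,0,255],
  [0,0,0,0,0,0,255],
  [0,0,0,0,0,0,255],
  [0,0,0,0,0,0,255],
  [0,0,0,0,0,0,255],
], squeeze=40)

```text
t: 9.3
tool_pos: [0.4629, -0.225, 0.1244]
orientation: [-2.302, 2.137, -0.006]
wrist_force: [0.1, 0.7, -0.3]
opening: 0.0258
```

>>> servo_tool([
  [0,0,0.1,0,0,0,255],
  [0,0,0.1,0,0,0,255],
  [0,0,0.1,0,0,0,255],
  [0,0,0.06,0,0,0,255],
  [0,0,0,0,0,0,255],
  [0,0,0,0,0,0,255],
  [0,0,0,0,0,0,255],
  [0,0,0,0,0,0,255],
  [0,0,0,0,0,0,255],
  [0,0,0,0,0,0,255],
])

```text
t: 10.3
tool_pos: [0.4616, -0.2247, 0.139]
orientation: [2.301, -2.138, 0.002]
wrist_force: [0.6, 0.4, -2.9]
opening: 0.0257
```

Run:
```python
from ori import *
s=manip.sense();print(s['tool_pos'],s['wrist_force'],s['wrist_torque'],'turn',turn(goal(4),s))
c=snap('scene','s2');cv2.imwrite('pics/s2b.png',cv2.resize(c['frame'][95:215,160:280],(600,600),interpolation=cv2.INTER_CUBIC))
```

```text
[ 0.46156185 -0.22470384  0.13900655] [ 0.64513498  0.37530092 -2.89396786] [-0.00343607  0.23576835 -0.01497746] turn [ 0.01493838  0.00271535 -0.03650453]
```

View pics/s2b.png

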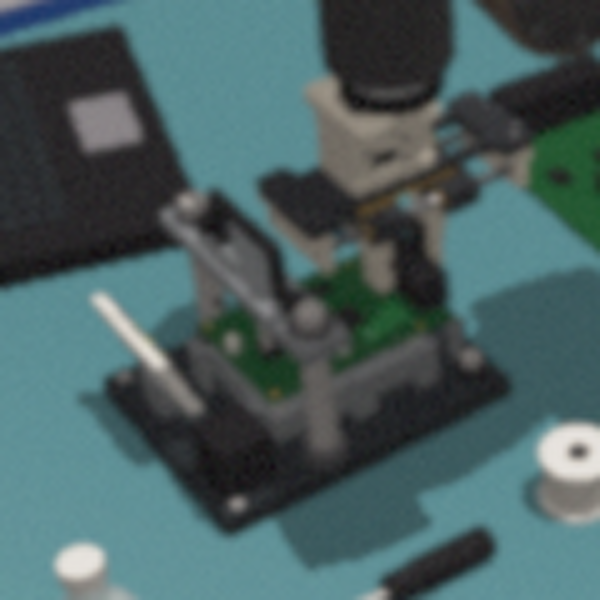

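Lifted 14.6 mm with about 2.9 N of weight, the head still up and the board level and clear of the pushers. Drawing it out towards -x, then up.

>>> servo_tool([
  [-0.2,-0.01,0,0,0,0,255],
  [-0.4,-0.03,0,0,0,0,255],
  [-0.4,-0.03,0,0,0,0,255],
  [-0.4,-0.03,0,0,0,0,255],
  [-0.4,-0.03,0,0,0,0,255],
  [-0.3,-0.02,0.1,0,0,0,255],
  [0,0,0.4,0,0,0,255],
  [0,0,0.6,0,0,0,255],
  [0,0,0.6,0,0,0,255],
  [0,0,0.6,0,0,0,255],
])

```text
t: 11.35
tool_pos: [0.3595, -0.2304, 0.2311]
orientation: [2.294, -2.138, -0.012]
wrist_force: [1.1, -0.1, -3.4]
opening: 0.0259
```

```bash
cat > plan.py <<'E'
from ori import *
def tgt(L=np.array([.609,.231,.127]),yaw=15.5,t=.40,h=None):
    a=np.radians(yaw);X=np.array([np.cos(a),np.sin(a),0]);U=np.array([0,0,1.])
    z=-np.sin(t)*X+np.cos(t)*U; x=np.cos(t)*X+np.sin(t)*U
    h=.1244-.05 if h is None else h   # TCP height above underside
    und=L+.1*z; return und-.073*x+h*z, goal(yaw,t), und
if __name__=='__main__':
    s=manip.sense();T,G,u=tgt();print('tcp target',T,'und',u,'shift',(T-s['tool_pos'])/.04,'turn',turn(G,s))
    print(s['tool_pos'],s['wrist_force'],s['joint_pos'])
E
python3 plan.py
```

```text
tcp target [0.47876341 0.1948822  0.2592055 ] und [0.57147446 0.22059325 0.2191061 ] shift [ 2.98040699 10.63321107  0.70148748] turn [ 0.64839654 -3.85979229  1.87884723]
[ 0.35954713 -0.23044625  0.231146  ] [ 1.09939893 -0.13795609 -3.4137005 ] [-1.04274866e-01 -2.42927647e-03 -5.89519581e-01 -1.11906660e-04
 -9.93049424e-01  1.74965663e-01]
```

>>> servo_tool([
  [0.1,0.4,0.4,0.06,-0.2,0.1,255],
  [0.25,0.7,0.4,0.06,-0.35,0.18,255],
  [0.25,0.9,0.4,0.06,-0.35,0.18,255],
  [0.25,0.9,0.4,0.06,-0.35,0.18,255],
  [0.25,0.9,0.3,0.06,-0.35,0.18,255],
  [0.25,0.9,0.2,0.06,-0.35,0.18,255],
  [0.25,0.9,0.1,0.06,-0.35,0.18,255],
  [0.25,0.9,0,0.06,-0.35,0.18,255],
  [0.25,0.9,0,0.06,-0.35,0.18,255],
  [0.25,0.7,0,0.06,-0.35,0.18,255],
])

```text
t: 12.35
tool_pos: [0.4445, 0.0983, 0.3294]
orientation: [-2.229, 1.729, -0.308]
wrist_force: [0.1, -0.2, -3.5]
opening: 0.0259
```

```bash
python3 plan.py
```

```text
tcp target [0.47876341 0.1948822  0.2592055 ] und [0.57147446 0.22059325 0.2191061 ] shift [ 0.85546011  2.41435275 -1.75412218] turn [-0.07824841 -0.28564764  0.15544117]
[0.444545   0.09830809 0.32937039] [ 0.130477   -0.18340643 -3.50357315] [ 0.76960309 -0.25326966 -0.7021135   0.23493181 -0.80057834 -0.65519146]
```

>>> servo_tool([
  [0.15,0.5,0,0,-0.1,0.05,255],
  [0.2,0.6,0,-0.04,-0.1,0.05,255],
  [0.2,0.6,0,-0.04,-0.1,0.05,255],
  [0.2,0.5,0,0,0,0,255],
  [0.1,0.2,-0.3,0,0,0,255],
  [0,0,-0.4,0,0,0,255],
  [0,0,-0.3,0,0,0,255],
  [0,0,0,0,0,0,255],
  [0,0,0,0,0,0,255],
  [0,0,0,0,0,0,255],
])

```text
t: 13.35
tool_pos: [0.4748, 0.1952, 0.2884]
orientation: [-2.232, 1.692, -0.346]
wrist_force: [0.1, 0.2, -2.8]
opening: 0.0254
```

```bash
python3 plan.py
python3 - <<'E'
from plan import *
t=snap('top','t3');s=snap('scene','s3');st=manip.sense()
R=Ro.from_rotvec(st['orientation']).as_matrix()
z=-R[:,2];x=-R[:,1];y=np.cross(z,x);und=st['tool_pos']-.0744*z+.073*x
P=[und+i*.08*x+j*.055*y+.002*z for i,j in((1,1),(1,-1),(-1,-1),(-1,1))]+[und+.002*z]
ims=[]
for c,(a,b) in((t,(110,80)),(s,(200,150))):
    im=cv2.resize(c['frame'][b:b+150,a:a+150],(400,400),interpolation=cv2.INTER_CUBIC)
    q=proj(c,P);print(q.round(1).tolist())
    for p in q: cv2.circle(im,tuple(int(v) for v in (p-[a,b])*400/150),3,(0,0,255),1)
    ims.append(im)
cv2.imwrite('pics/m3.png',np.hstack(ims))
E
```

```text
tcp target [0.47876341 0.1948822  0.2592055 ] und [0.57147446 0.22059325 0.2191061 ] shift [ 0.09894911 -0.00798019 -0.72986253] turn [-0.00364415  0.02413854 -0.0272771 ]
[0.47480544 0.1952014  0.2884    ] [ 0.07646578  0.24023938 -2.84230817] [ 0.89409194 -0.10701957 -0.75691533  0.39979218 -0.62609876 -0.91166421]
[[155.1, 140.1], [198.2, 126.6], [218.5, 187.5], [176.7, 201.1], [187.4, 164.2]]
[[285.4, 217.8], [251.5, 195.9], [287.7, 183.4], [319.3, 201.9], [286.7, 199.0]]
```

View pics/m3.png

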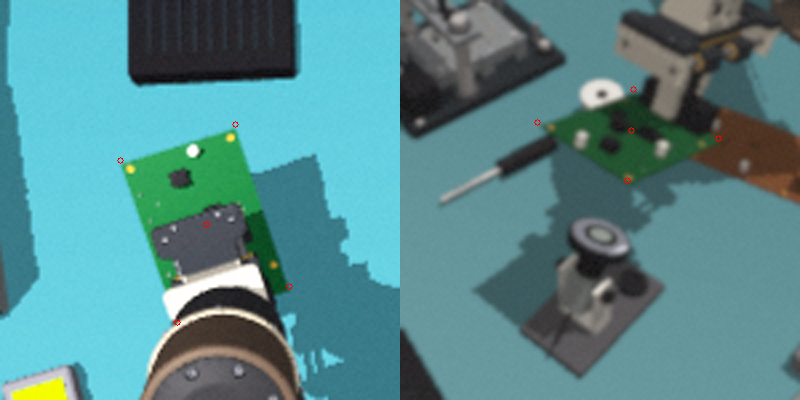

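Left (top view): the board's far corners are at crop (121,166) and (236,130), about 2 px nearer the robot than predicted. Right (scene view): they are at (628,184) and (546,123). I'll triangulate these.

Run:
```python
from plan import *
t=load('t3');s=load('s3');st=manip.sense();k=2.6667
A=lambda u,v:(110+u/k,80+v/k)
B=lambda u,v:(200+(u-400)/k,150+v/k)
M=tri(t,[A(121,166),A(236,130)],s,[B(628,184),B(546,123)])
R=Ro.from_rotvec(st['orientation']).as_matrix();z=-R[:,2];x=-R[:,1];y=np.cross(z,x);und=st['tool_pos']-.0744*z+.073*x
P=np.array([und+.08*x+j*.055*y+.002*z for j in(1,-1)])
print(M.round(4));print(P.round(4),np.linalg.norm(M[0,:3]-M[1,:3]));d=(M[:,:3]-P);print(d@np.c_[x,y,z])
for p in((240,150),):pass
g=cv2.cvtColor(t['frame'],cv2.COLOR_BGR2HSV);m=cv2.inRange(g,(45,80,40),(80,255,255));m[:120]=0;m[210:]=0;m[:,:145]=0;m[:,230:]=0
c=max(cv2.findContours(m,cv2.RETR_EXTERNAL,cv2.CHAIN_APPROX_NONE)[0],key=cv2.contourArea);print('top',cv2.approxPolyDP(c,2.5,True)[:,0].tolist())
```

```text
[[0.6207 0.294  0.276  0.003 ]
 [0.6463 0.1893 0.2794 0.0042]]
[[0.6229 0.2941 0.2822]
 [0.6526 0.1882 0.2822]] 0.10787137316715924
[[-0.0044478   0.00050597 -0.00482228]
 [-0.00644112  0.00275058 -0.00023572]]
top [[156, 141], [172, 188], [175, 180], [168, 175], [166, 167], [190, 156], [201, 158], [202, 173], [212, 190], [217, 188], [198, 129]]
```

>>> servo_tool([
  [0.1,0,-0.15,0,0,0,255],
  [0.06,0,-0.15,0,0,0,255],
  [0.04,0,-0.15,0,0,0,255],
  [0,0,-0.15,0,0,0,255],
  [0,0,-0.1,0,0,0,255],
  [0,0,0,0,0,0,255],
  [0,0,0,0,0,0,255],
  [0,0,0,0,0,0,255],
  [0,0,0,0,0,0,255],
  [0,0,0,0,0,0,255],
])

```text
t: 14.45
tool_pos: [0.4839, 0.1956, 0.2592]
orientation: [-2.23, 1.69, -0.346]
wrist_force: [0.4, 0.9, -3.4]
opening: 0.0256
```

```bash
python3 plan.py
python3 - <<'E'
from plan import *
a=np.radians(15.5);X=np.array([np.cos(a),np.sin(a),0])
for tag,r in(('s0',9.6/19.5),('t0',21.9/22.3)):
    c=load(tag);v=np.array(c['position'])-[.609,.231,.127];v/=np.linalg.norm(v)
    print(tag,r,[(t,round(float(v@(-np.sin(t)*X+[0,0,np.cos(t)])),3)) for t in(.3,.4,.5)])
t=snap('top','t4');s=snap('scene','s4')
ims=[cv2.resize(c['frame'][b:b+150,a:a+150],(400,400),interpolation=cv2.INTER_CUBIC) for c,(a,b) in((t,(110,80)),(s,(200,150)))]
cv2.imwrite('pics/m4.png',np.hstack(ims))
E
```

```text
tcp target [0.47876341 0.1948822  0.2592055 ] und [0.57147446 0.22059325 0.2191061 ] shift [-0.12835161 -0.01816909  0.0013313 ] turn [-0.01923358  0.03947687 -0.03056916]
[0.48389747 0.19560896 0.25915225] [ 0.43911066  0.94726737 -3.41052309] [ 0.86441372 -0.06105384 -0.80529118  0.44823655 -0.52860278 -0.9462292 ]
s0 0.4923076923076923 [(0.3, 0.619), (0.4, 0.548), (0.5, 0.471)]
t0 0.9820627802690582 [(0.3, 0.998), (0.4, 0.994), (0.5, 0.981)]
```

View pics/m4.png

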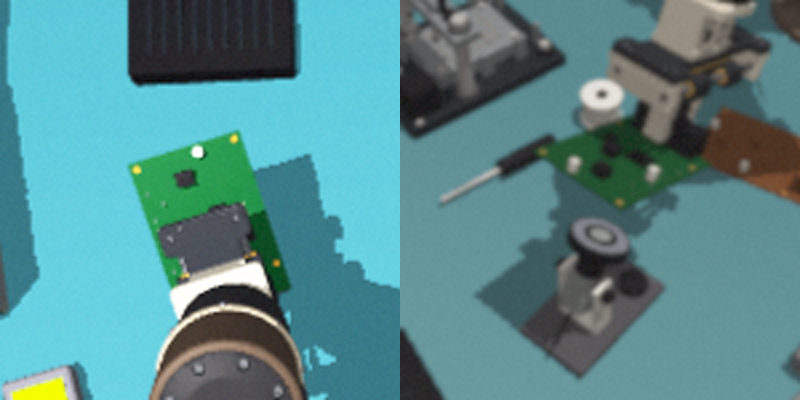

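Board hangs over the lens, clear of it. Top-view far corners are at crop (131,166) and (238,131); scene-view (620,208) and (541,152). I'll check the tilt and the relative position once more.

Run:
```python
from plan import *
t0=load('t0');k=2.6667
# stand plate: grey-dark non-cyan pixels, cast on z=.012
im=t0['frame'];h=cv2.cvtColor(im,cv2.COLOR_BGR2HSV)
r=np.zeros(im.shape[:2],np.uint8);r[135:205,165:225]=1
m=((h[...,1]<90)&(h[...,2]<190)&(r>0)).astype(np.uint8)
c=max(cv2.findContours(m,cv2.RETR_EXTERNAL,cv2.CHAIN_APPROX_NONE)[0],key=cv2.contourArea)[:,0]
W=onz(t0,c+0.0,.012)[:,:2]
rc=cv2.minAreaRect((W*1000).astype(np.float32));print('rect mm',rc);print(cv2.boxPoints(rc).round(0).tolist())
# shade-tolerant ring ellipse in s0/s4 : bright
for tag in('s0','s4'):
    g=cv2.cvtColor(load(tag)['frame'],cv2.COLOR_BGR2GRAY)[225:252,255:295]
    for th in(110,130,150,170):
        cs=cv2.findContours((g>th).astype(np.uint8),cv2.RETR_EXTERNAL,cv2.CHAIN_APPROX_NONE)[0]
        q=max(cs,key=len)
        if len(q)>10:e=cv2.fitEllipse(q);print(tag,th,np.add(e[0],(255,225)).round(2),np.round(e[1],1),round(e[1][0]/e[1][1],3))
A=lambda u,v:(110+u/k,80+v/k)
B=lambda u,v:(200+(u-400)/k,150+v/k)
M=tri(load('t4'),[A(131,166),A(238,131)],load('s4'),[B(620,208),B(541,152)]);print(M.round(4))
st=manip.sense();R=Ro.from_rotvec(st['orientation']).as_matrix();z=-R[:,2];x=-R[:,1];y=np.cross(z,x)
und=M[:,:3].mean(0)-.08*x-.002*z
print('und cam',und,'fk',st['tool_pos']-.0744*z+.073*x)
for L in([.6088,.2313,.1272],):
    print('in lens frame',np.c_[x,y,z].T@(und-L),np.c_[x,y,z].T@(st['tool_pos']-.0744*z+.073*x-L))
```

```text
rect mm ((620.0487060546875, 234.7518768310547), (156.8791961669922, 88.97702026367188), 16.74222755432129)
[[532.0, 255.0], [558.0, 170.0], [708.0, 215.0], [682.0, 300.0]]
s0 110 [275.02 237.09] [30.2 44.4] 0.681
s0 130 [274.95 237.45] [12.2 22.3] 0.548
s0 150 [275.03 237.83] [10.7 21.3] 0.505
s0 170 [274.67 237.68] [10.2 20.1] 0.507
s4 110 [282.2  239.56] [16.4 32. ] 0.512
s4 130 [291.64 242.62] [ 6.4 14.5] 0.442Traceback (most recent call last):
  File "<stdin>", line 15, in <module>
ValueError: max() iterable argument is empty
```

Run:
```python
from plan import *
k=2.6667
A=lambda u,v:(110+u/k,80+v/k)
B=lambda u,v:(200+(u-400)/k,150+v/k)
M=tri(load('t4'),[A(131,166),A(238,131)],load('s4'),[B(620,208),B(541,152)]);print(M.round(4))
st=manip.sense();R=Ro.from_rotvec(st['orientation']).as_matrix();z=-R[:,2];x=-R[:,1];y=np.cross(z,x)
L=np.array([.6088,.2313,.1272])
Tf=goal(16,.43).as_matrix();F=np.c_[-Tf[:,1],np.cross(-Tf[:,2],-Tf[:,1]),-Tf[:,2]]
und=M[:,:3].mean(0)-.08*x-.002*z; fk=st['tool_pos']-.0744*z+.073*x
print('cam',und,F.T@(und-L),'fk',fk,F.T@(fk-L))
# correction keeping mean of cam and fk estimates
e=(und+fk)/2; want=L+.1*F[:,2]; off=R.T@(e-st['tool_pos']); T=want-Tf@off
print('shift',(T-st['tool_pos'])/.04,'turn',turn(goal(16,.43),st))
```

```text
[[6.292e-01 2.924e-01 2.468e-01 1.000e-04]
 [6.561e-01 1.923e-01 2.479e-01 6.400e-03]]
cam [0.57258096 0.22270681 0.21399206] [0.00238157 0.00172301 0.09439218] fk [0.57669556 0.22165481 0.2194439 ] [ 0.00798586 -0.00042237  0.09781978]
shift [-0.1695135  -0.07836555 -0.02619751] turn [ 0.05924077 -0.2366021   0.05318522]
```

>>> servo_tool([
  [-0.06,-0.03,0.02,0.03,-0.12,0.03,255],
  [-0.06,-0.03,0.03,0.03,-0.12,0.03,255],
  [0,0,0,0,0,0,255],
  [0,0,0,0,0,0,255],
  [0,0,0,0,0,0,255],
  [0,0,0,0,0,0,255],
  [0,0,0,0,0,0,255],
  [0,0,0,0,0,0,255],
  [0,0,0,0,0,0,255],
  [0,0,0,0,0,0,255],
])

```text
t: 15.55
tool_pos: [0.4789, 0.1934, 0.2616]
orientation: [-2.215, 1.667, -0.366]
wrist_force: [0.5, -0.0, -3.1]
opening: 0.0259
```

Run:
```python
from plan import *
st=manip.sense();R=Ro.from_rotvec(st['orientation']).as_matrix();z=-R[:,2];x=-R[:,1]
L=np.array([.6088,.2313,.1272]);Tf=goal(16,.43).as_matrix();F=np.c_[-Tf[:,1],np.cross(-Tf[:,2],-Tf[:,1]),-Tf[:,2]]
print(F.T@(st['tool_pos']-.0744*z+.073*x-L),turn(goal(16,.43),st)*6,st['wrist_force'],st['opening'],st['joint_velocities'].round(4))
s=snap('scene','s5');cv2.imwrite('pics/s5b.png',cv2.resize(s['frame'],(800,600)))
```

```text
[ 0.006231   -0.00042995  0.10441783] [-0.08190104  0.15581437 -0.08204696] [ 0.52413808 -0.04343505 -3.06614829] 0.025916488630784166 [ 0.0008  0.0033  0.0005 -0.0008  0.0008  0.0003]
```

View pics/s5b.png

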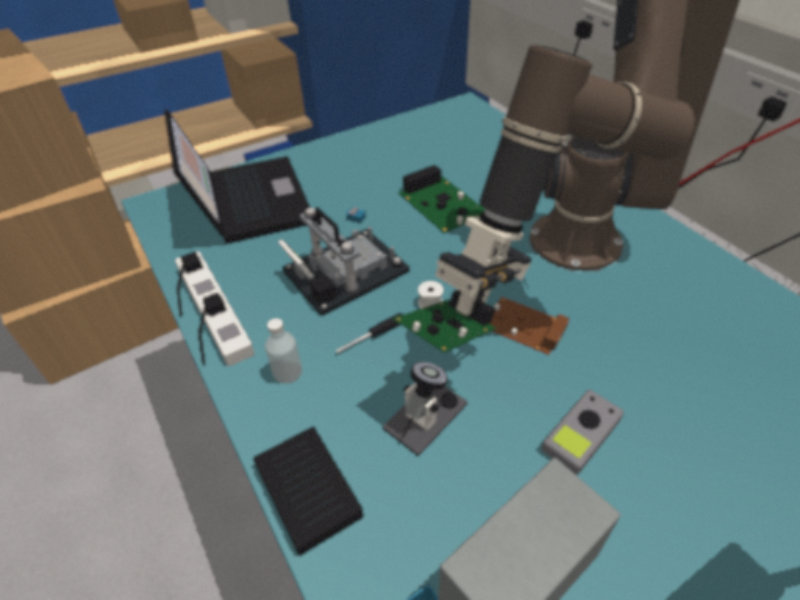

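```bash
python3 -c "
from station import manip
print(manip.job_done())"
```

```text
the job is handed in; nothing more can be done
None
```

I raised the hold-down head by its handle, took the board out by its connector block, and handed the job in at about 15.6 s with the board held still over the tilted camera. `job_done` reports no verdict, so I can't confirm a pass; everything below is from my own measurements.

- **Head:** the gripper rose about 45 mm while holding the handle. The images then show the plate up near the column tops, and it still looks up in the last picture.
- **Board removal:** I lifted the board 14.6 mm before drawing it out, carrying about 3 N, which fits its weight. I saw no sign of it touching the head.
- **Final position:** from the arm's pose, the middle of the underside is at about (6, 0, 104) mm in the lens frame. The last camera measurement was taken before the final small correction. Adding that move gives roughly (1, 1, 101) mm. The two disagree by about 5 mm, and both are within the 15 mm limit.
- **Squareness:** the tool is within 0.2° of the orientation I aimed for. My tilt estimates for the camera ranged from 0.40 to about 0.5 rad depending on the method, and I used 0.43. The gap to the far end of that range is well inside the 0.15 rad limit.
- **Other things:** in the last picture, the camera and the loose items I can make out (spool, screwdriver, plug, meter, cleaner, lens cap) appear where they were. I could not pick out the nut clearly, but nothing passed low over the base plate near it.

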